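# Turn the chart leaf in the workshop binder

## Robot

A 6-joint arm with a two-finger parallel gripper is mounted at the origin on a cart in front of the work surface, level with it; the furniture and walls round the work are solid. World frame = base frame: x ahead of the robot, y to its left, z up, the work surface at z = 0. Lengths are in mm, angles in rad, forces in N, time in s.
With the tool pointing down it reaches from about 400 to 925 mm from the base axis. Payload 12.5 kg.
Tool frame: the origin (TCP) lies at the very end of the fingers, on their centre line; the grasp point (between the pads) lies grip_depth behind it (grip_depth is the distance from the TCP to the grasp point, in mm); z points along the fingers, y is the line along which they close (so a half turn about z gives the same grasp; the last joint's range is limited). The gripper opens to 95 mm and grips with 3 to 60 N. Pads are 20 mm wide; open, the fingers measure 119 mm over their backs; the gripper's body (75 mm by 180 mm) begins 59 mm behind the grasp point.
Start: joints at [-1.25, 0.491, 1.559, -0, 1.092, -0.106], TCP at [258.749, -568.943, 214.661] pointing down, gripper open.
Joint ranges: [-3.1, 3.1], [-0.84, 2.19], [0.05, 2.79], [-1.13, 4.28], [0.06, 2.93], [-2.69, 2.69]. Speed limits (rad/s): [2.22, 2.22, 2.79, 3.14, 3.14, 3.14].

## Interface

Orientations are given as [roll, pitch, yaw] about the fixed x, y, z axes, in that order (R = Rz(yaw) Ry(pitch) Rx(roll)).
In Python, from cell import state, read_camera, job_done, grip_depth gives the robot as it stands.
- The arm moves only by the tool drive_tool, never from a script. Its argument "targets" is a list of rows, each an object with "jaw": the opening, from 0 (shut) to 1 (fully open); "travel": the shift along the tool's x, y, z in m, a list of three; "twist": the turn about the tool's z in rad. In form: [{"jaw": jaw, "travel": [tx, ty, tz], "twist": twist}, ...]. A call has 1 to 8 rows; each row is the pose to reach, as a shift and turn from the pose commanded when the call began, along the tool's axes at that moment; what a row does not reach only later rows make up. A row lasts 1/12 s, in which the tool goes at most 41.7 mm and 7.16 degrees, less where a joint would pass 70% of its speed; a pose out of reach is approached as far as the arm can. A call with a gripper value outside its range is refused whole. The fingers move at their own pace and stop on an object; the grip force is fixed at half the most. Time passes only in rows, so rows that repeat a pose let the fingers close. It gives the time, the measured TCP pose, the force, the opening and the grip force at its end, in the units of the state.
- state(): the state, without advancing time (a new reading comes with each control period).
- read_camera(name): name is "side" or "top"; returns a dict with "frame" (400x640x3 uint8, red, green, blue), "fx", "fy", "cx", "cy" (pixels), "R" (3x3) and "t" (3): a world point X has camera coordinates R X + t. Camera axes: x right, y down, z forward; pixel columns grow to the right and rows downward; lengths in mm; the calibration is good to about 2 mm. A picture is of the moment at which its call begins. There is no depth.
- job_done(): hands the job in; it is judged then, once.
The state is a dict: "t": time; "joints": joint angles; "qvel": joint speeds; "tau": joint torques, N m; "eef_pos": TCP position; "tcp_rot": TCP orientation; "ft_force": force on the tool from outside, world axes, zero at the start; "moment": the same for the moment, N m; "opening": opening from 0.0 (shut) to 1.0 (fully open); "grip_force": force on a finger pad.
Only numpy, scipy, OpenCV 4.12 (cv2) and the standard library are available. Lean on these libraries where they do the work, as an engineer would, in place of code of your own. Each camera call takes 0.05 s, during which the arm holds its last target. There are 200 camera calls.

## Task

The workshop's reference binder lies open in its V-shaped wooden stand, with a wooden page weight in the trough. Lift the weight out, turn the stiff tabbed leaf across the rings from the right half fully over onto the left half so that its other face shows, guiding it down rather than letting it fall, then gently set the weight back down in the trough, seated and lengthwise in the middle of it, to keep the place. Leave the battery pack, spray can and tape measure where they stand.

Things in the scene. Friction and masses are not known exactly. Their poses are not given: they have to be found in the camera images.
- binder_stand: Fixed plywood V-stand with an open ring binder, 200 mm along x, base 190 mm wide. Origin: centre of its underside on the table; x along the rings away from the robot, y left, z up. Its halves rise at 45 degrees to the left (+y) and right (-y) from the ring axis: a 90 degree trough, open at both ends. Board upper edges lie 105 mm out sideways, 130 mm above the table
- ring_axis (a point): Mid-point of the ring axis, about which the leaf turns: it runs along the stand's x, 50 mm above the stand's origin. Three steel rings of 16 mm radius. The boards reach 128 mm outward from it; the faces of the paper stacks on them lie 2 mm below the 45 degree planes through it
- leaf (a joint): Angle of the stiff leaf about the ring axis: 0 rests on the right half (start), pi/2 = 1.571 rests on the left half, upright at 0.785. It swings freely with little friction, so it falls to the side it leans to. It cannot turn while the weight lies on it
- leaf_tab (a point): Point in mid-thickness of the leaf's index tab, 165 mm outward from the ring axis, 35 mm nearer (-x) than the stand's centre. Leaf: rigid grey sheet 4 mm thick, 180 mm along the rings, 0.12 kg, edge 150 mm out; the tab, 64 mm wide, reaches 183 mm out, past the boards, free to pinch on both faces. Site z points outward along the leaf, x along the rings, y normal to the face shown at first
- page_weight: Loose wooden page weight, 0.28 to 0.56 kg: block 120 (x) x 76 (y) x 28 mm high, flat foot 44 mm wide, 45 degree lower flanks that fit the trough; on it an upright grip rib 100 mm long (x), 18 mm thick (y), 28 to 77 mm above the foot. Origin: centre of the foot, z up. Seated in the trough, its foot is 72 mm above the table, within 3 mm of the centre line. It also stands on its foot on the table
- weight_grip (a point): Centre of the weight's rib 60 mm above its foot: the place to pinch it from above, fingers closing along the weight's y. With wide-open fingers keep their tips at least 35 mm above the foot, or they touch the trough's sides
- battery_pack: Cordless tool battery, black, 66 x 105 x 65 mm, bystander behind the stand; origin at the centre of its underside
- spray_lube: Spray can, 66 mm diameter, 202 mm high, bystander behind the stand; origin at the centre of its underside
- tape_measure: Yellow tape measure, 38 x 78 x 64 mm, bystander to the right of the stand; origin at the centre of its underside. The table to the left of the stand is free for at least 150 mm beyond the stand's base, then ends

How it is judged (in metres and radians):
On the way, in this order (a step that is already met when the one before it is completed fails the run):
1. the weight is lifted out of the trough ((z of page_weight in the frame of binder_stand above 0.125 m or horizontal distance between page_weight and binder_stand above 0.13 m)), for 0.1 s.
2. the leaf lies on the left half (value of joint leaf above 1.5 rad), for 0.2 s.
At the end, for the whole second after the job is handed in: The leaf lies on the left half (joint above 1.5 of 1.571) and the weight rests upright in the trough, lengthwise (within 0.12 rad), seated (foot 62 to 80 mm above the table, within 12 mm of the centre line) and its middle within 25 mm of the middle of the trough (value of joint leaf above 1.5 rad and x of page_weight in the frame of binder_stand between -0.025 and 0.025 m and y of page_weight in the frame of binder_stand between -0.012 and 0.012 m and z of page_weight in the frame of binder_stand between 0.062 and 0.08 m and angle between page_weight's own z axis and vertical below 0.12 rad and angle between the x axis of page_weight and the x axis of binder_stand, either way round below 0.12 rad and linear speed of page_weight below 0.02 m/s); the robot touches nothing.
It fails at once if the leaf falls or is flung (faster than 3 rad/s, as when dropped through more than some 15 degrees) (velocity of joint leaf above 3 rad/s or velocity of joint leaf below -3 rad/s).
It fails at once if the weight is dropped (faster than 0.5 m/s while not held) (linear speed of page_weight above 0.5 m/s and contact force between page_weight and the fingers below 0.05 N).
It fails at once if a bystander is moved by more than 30 mm (distance of any of battery_pack, spray_lube, tape_measure from where it was at the start of the episode above 0.03 m).
It also fails if it takes over 69 s, if anything falls off the work surface, if the arm or the gripper's body presses on something with over 40 N, if the wrist force passes 120 N, or if a joint passes its speed limit or range.

## Working session

There is one attempt and no reset: what is moved stays moved. The work goes in short steps, Python scripts to look and compute and a tool call to move; the robot and the scene stay as the last step left them, time stands still between calls to the robot, and variables do not carry over. Pictures are saved under pics/ and viewed, at most 10 in all, crops included, and the job is handed in when it is done.

Besides the shell and the picture viewer there is one more tool, called after "Request:" as name([rows], argument=value, ...), one row to a line, values as JSON. drive_tool: Moves the arm, as the interface text tells. Its arguments: {"type":"object","properties":{"targets":{"type":"array"}},"required":["targets"]}

```bash
ls; mkdir -p pics
python3 - <<'E'
from cell import state, read_camera, grip_depth
import cv2,json,numpy as np
print(grip_depth, state())
for n in("side","top"):
    c=read_camera(n); cv2.imwrite(f"pics/{n}0.png",c["frame"][:,:,::-1])
    print(n,c["fx"],c["fy"],c["cx"],c["cy"],np.round(c["R"],4).tolist(),np.round(c["t"],1).tolist())
E
```

```text
pics
18.8 {'t': 0.0, 'joints': array([-1.24959332e+00,  4.91557066e-01,  1.55945633e+00,  1.11371445e-05,
        1.09170100e+00, -1.05616543e-01]), 'qvel': array([-1.34494954e-04,  1.33734808e-03,  9.21471795e-05,  3.76288690e-05,
       -1.52544511e-03, -9.92999053e-05]), 'tau': array([-3.53920208e-03, -6.12651086e+01, -2.58190691e+01,  6.90905121e-02,
        4.81812540e-02, -1.16379547e-04]), 'eef_pos': array([ 258.67127287, -568.68696786,  214.06093113]), 'tcp_rot': array([-3.14047821e+00, -1.28076502e-04,  4.26814344e-01]), 'ft_force': array([-0.11599062, -0.22271482, -0.24780876]), 'moment': array([ 0.01068567, -0.04625949,  0.03187409]), 'grip_force': 0.0, 'opening': 1.003262674058441}
side 489.4356235739005 489.4356235739005 313.65395117723637 202.3810936309546 [[-0.9233, -0.3838, -0.0122], [-0.1786, 0.4572, -0.8713], [0.34, -0.8023, -0.4906]] [561.6, 206.2, 1289.8]
top 390.8577120964 390.8577120964 315.12236235977565 200.64900369010954 [[0.0803, -0.9968, -0.0025], [-0.9742, -0.0779, -0.2118], [0.2109, 0.0195, -0.9773]] [-29.6, 600.6, 912.1]
```

View pics/side0.png

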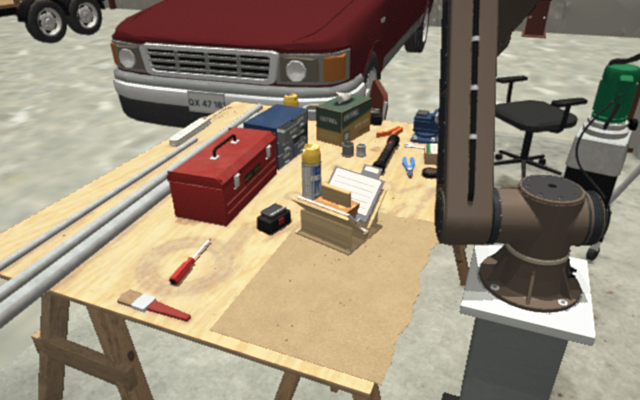

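View pics/top0.png

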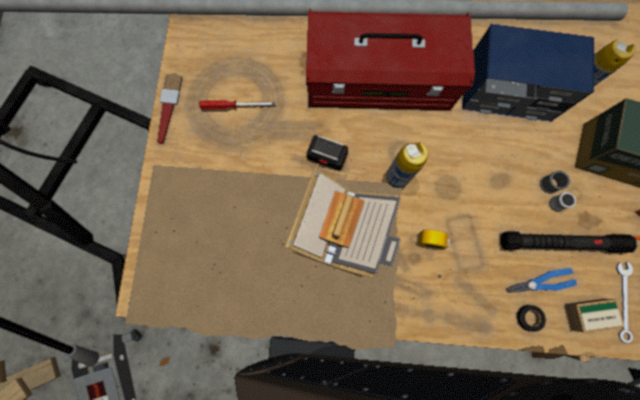

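The side view shows the stand at about (340,215) with the battery at (273,218). The top view has the stand at about (345,225), its tab at (390,250), the weight at (342,218), the tape at (433,239) and the can at (405,165). I'll enlarge both.

Run:
```python
import cv2
a=cv2.imread("pics/side0.png")[155:265,250:400]; cv2.imwrite("pics/sc.png",cv2.resize(a,None,fx=5.3,fy=5.3,interpolation=cv2.INTER_CUBIC))
a=cv2.imread("pics/top0.png")[165:285,280:420]; cv2.imwrite("pics/tc.png",cv2.resize(a,None,fx=5,fy=5,interpolation=cv2.INTER_CUBIC))
```

```text
(no output)
```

View pics/sc.png

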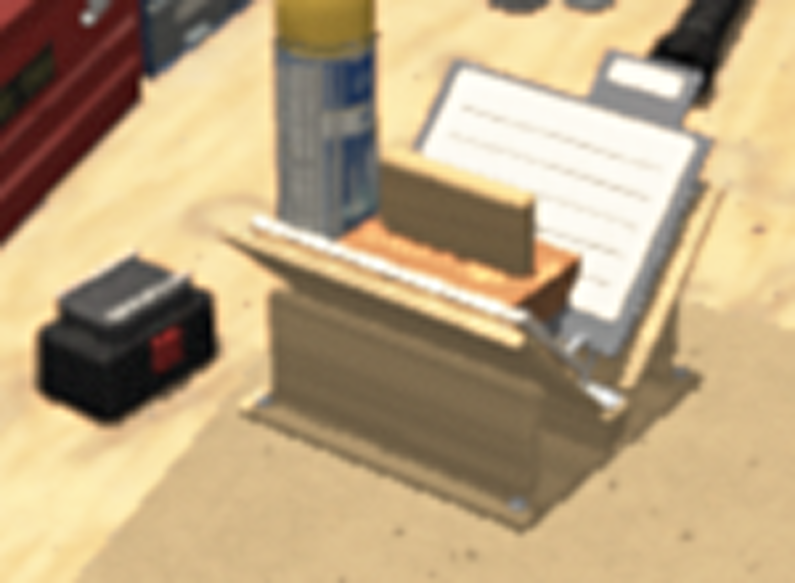

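View pics/tc.png

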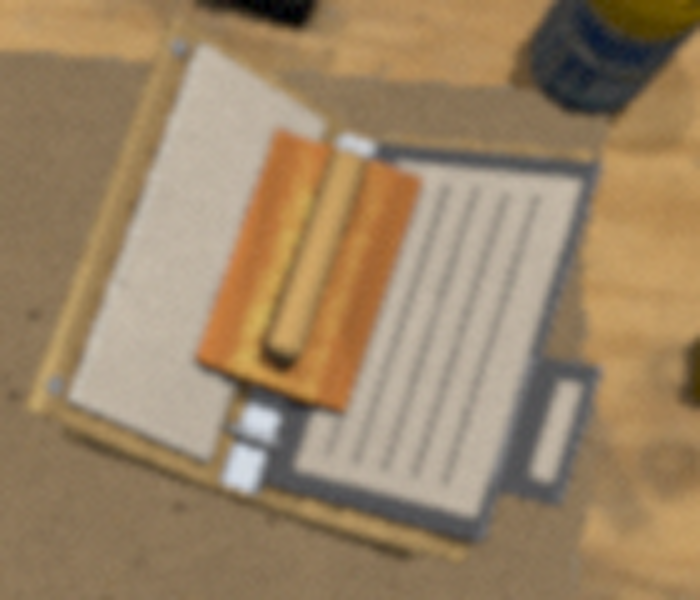

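```bash
cat > h.py <<'E'
import numpy as np, cv2
from cell import state, read_camera, grip_depth
from scipy.optimize import least_squares
from scipy.spatial.transform import Rotation as Ro
def proj(c,X):
    p=np.asarray(X,float)@np.array(c["R"]).T+c["t"]; return np.c_[c["fx"]*p[:,0]/p[:,2]+c["cx"],c["fy"]*p[:,1]/p[:,2]+c["cy"]]
def W(p,X):
    c,s=np.cos(p[2]),np.sin(p[2]); X=np.asarray(X,float); return np.c_[p[0]+c*X[:,0]-s*X[:,1],p[1]+s*X[:,0]+c*X[:,1],X[:,2]]
E
python3 - <<'E'
from h import *
cs,ct=read_camera("side"),read_camera("top")
s2=.5**.5
lf=lambda x,r:(x,-r*s2,50+r*s2)
S=[((100,95,0),(240,408)),((-100,95,0),(525,528)),((-100,-95,0),(700,378)),(lf(90,150),(460,60)),(lf(-90,150),(710,140)),(lf(-3,183),(608,52)),(lf(-67,183),(700,75))]
T=[(lf(90,150),(598,162)),(lf(-90,150),(485,540)),(lf(-3,183),(600,368)),(lf(-67,183),(562,500)),((100,105,130),(180,20)),((-100,105,130),(35,405))]
Xs,us=map(np.array,zip(*S));us=us/5.3+[250,155]
Xt,ut=map(np.array,zip(*T));ut=ut/5+[280,165]
f=lambda p:np.r_[(proj(cs,W(p,Xs))-us).ravel(),(proj(ct,W(p,Xt))-ut).ravel()]
r=least_squares(f,[500,-50,0],loss='soft_l1',x_scale=[100,100,1]);print(r.x.round(3));print(f(r.x).reshape(-1,2).round(1).tolist())
# weight rib top corners at height z=149
wt=np.array([(335,150),(366,152),(268,345),(300,355)])/5+[280,165]; X=[(50,9,149),(50,-9,149),(-50,9,149),(-50,-9,149)]
ws=np.array([(383,158),(530,203)])/5.3+[250,155]; X2=[(50,9,149),(-50,9,149)]
g=lambda p:np.r_[(proj(ct,W(p,X))-wt).ravel(),(proj(cs,W(p,X2))-ws).ravel()]
q=least_squares(g,r.x,x_scale=[100,100,1]);print(q.x.round(3),g(q.x).round(1))
E
```

```text
[ 5.44974e+02 -5.10750e+01 -2.63000e-01]
[[-0.9, 1.0], [-0.7, 1.1], [0.5, 0.8], [-1.3, -1.1], [0.6, -1.1], [-0.3, -1.5], [0.3, -0.6], [1.7, -0.0], [-0.0, 0.6], [1.3, -0.3], [0.1, 1.7], [-1.1, -2.3], [-1.8, 0.3]]
[ 5.54062e+02 -4.97650e+01 -2.45000e-01] [-0.6 -1.4  0.8  0.7 -0.7  1.   0.5  1.5 -1.3 -1.1 -1.  -0.4]
```

Request:
drive_tool([
  {"jaw": 0.5, "travel": [0, 0, -0.04], "twist": 0.12},
  {"jaw": 0.5, "travel": [0.02, -0.015, -0.08], "twist": 0.24},
  {"jaw": 0.5, "travel": [0.483, -0.349, -0.116], "twist": 0.684},
  {"jaw": 0.5, "travel": [0.483, -0.349, -0.116], "twist": 0.684},
  {"jaw": 0.5, "travel": [0.483, -0.349, -0.116], "twist": 0.684},
  {"jaw": 0.5, "travel": [0.483, -0.349, -0.116], "twist": 0.684},
  {"jaw": 0.5, "travel": [0.483, -0.349, -0.116], "twist": 0.684},
  {"jaw": 0.5, "travel": [0.483, -0.349, -0.116], "twist": 0.684},
])

```text
t: 0.87
eef_pos: [392.9, -332.2, 307.7]
tcp_rot: [3.142, -0.0, -0.258]
ft_force: [1.5, -1.2, -0.7]
opening: 0.523
grip_force: 0.0
```

```bash
cat >> h.py <<'E'
def go(x,y,z,yaw):
    "travel (m) and twist from the measured pose to world TCP x,y,z (mm), tool x along yaw"
    s=state(); R=Ro.from_euler('xyz',s["tcp_rot"]).as_matrix()
    print("t",round(s["t"],2),"pos",s["eef_pos"].round(1),"rot",s["tcp_rot"].round(3),"F",s["ft_force"].round(1),"open",round(s["opening"],3),"grip",round(s["grip_force"],1))
    print("travel",(R.T@(np.array([x,y,z])-s["eef_pos"])/1000).round(4),"twist",round(s["tcp_rot"][2]-yaw,3))
E
python3 -c "
from h import *
go(553.5,-51,250,-.255)"
```

```text
t 0.87 pos [ 392.9 -332.2  307.7] rot [ 3.142 -0.    -0.258] F [ 1.5 -1.2 -0.7] open 0.523 grip 0.0
travel [ 0.0835 -0.3129  0.0577] twist -0.003
```

Request:
drive_tool([
  {"jaw": 0.5, "travel": [0.083, -0.313, 0.0], "twist": 0},
  {"jaw": 0.5, "travel": [0.083, -0.313, 0.0], "twist": 0},
  {"jaw": 0.5, "travel": [0.083, -0.313, 0.0], "twist": 0},
  {"jaw": 0.5, "travel": [0.083, -0.313, 0.0], "twist": 0},
  {"jaw": 0.5, "travel": [0.083, -0.313, 0.0], "twist": 0},
  {"jaw": 0.5, "travel": [0.083, -0.313, 0.0], "twist": 0},
  {"jaw": 0.5, "travel": [0.083, -0.313, 0.0], "twist": 0},
  {"jaw": 0.5, "travel": [0.083, -0.313, 0.0], "twist": 0},
])

```text
t: 1.53
eef_pos: [553.2, -49.6, 307.5]
tcp_rot: [-3.141, -0.0, -0.256]
ft_force: [-0.6, -0.7, -0.0]
opening: 0.504
grip_force: 0.0
```

Request:
drive_tool([
  {"jaw": 0.5, "travel": [0, 0, 0.035], "twist": 0},
  {"jaw": 0.5, "travel": [0, 0, 0.07], "twist": 0},
  {"jaw": 0.5, "travel": [0, 0, 0.1], "twist": 0},
  {"jaw": 0.5, "travel": [0, 0, 0.118], "twist": 0},
  {"jaw": 0.5, "travel": [0, 0, 0.118], "twist": 0},
])

```text
t: 1.95
eef_pos: [550.7, -52.0, 185.9]
tcp_rot: [3.141, 0.006, -0.257]
ft_force: [-0.8, 0.9, 0.1]
opening: 0.498
grip_force: 0.0
```

```bash
python3 -c "
from h import *
for n,k in (('side',(120,250,250,400)),('top',(165,285,280,420))):
    a=read_camera(n)['frame'][k[0]:k[1],k[2]:k[3],::-1]; a=cv2.resize(a,(780,int(780*a.shape[0]/a.shape[1])) if n=='side' else (600,514),interpolation=cv2.INTER_CUBIC)[:594]; cv2.imwrite('pics/'+n+'1.png',a)
go(553.5,-51,113,-.255)"
```

```text
t 2.05 pos [552.5 -52.6 189.8] rot [ 3.141e+00  1.000e-03 -2.570e-01] F [0.  0.6 0.5] open 0.497 grip 0.0
travel [ 0.0006 -0.0018  0.0768] twist -0.002
```

View pics/side1.png

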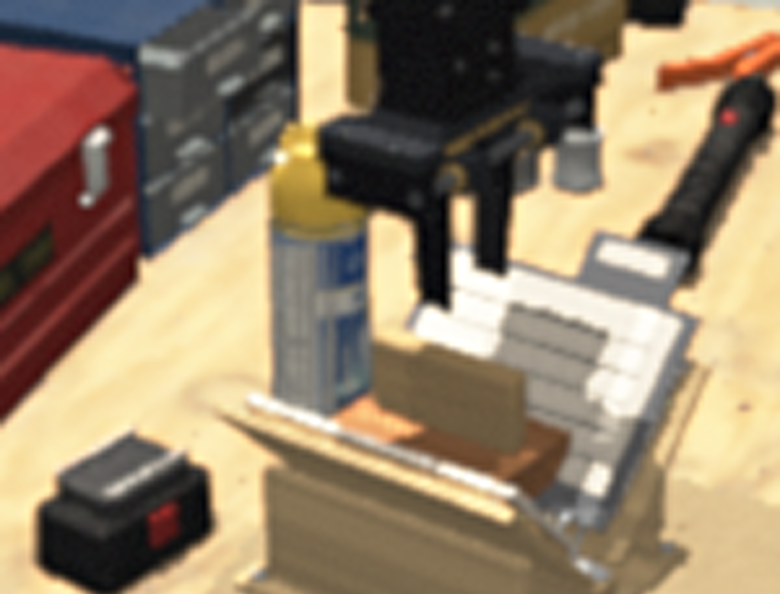

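The side view shows the fingertips at crop (435,305) and (492,270), straddling the rib, whose top is near (450,365). Descending.

Request:
drive_tool([
  {"jaw": 0.5, "travel": [0, -0.002, 0.025], "twist": 0},
  {"jaw": 0.5, "travel": [0, -0.002, 0.05], "twist": 0},
  {"jaw": 0.5, "travel": [0, -0.002, 0.065], "twist": 0},
  {"jaw": 0.5, "travel": [0, -0.002, 0.076], "twist": 0},
  {"jaw": 0.5, "travel": [0, -0.002, 0.076], "twist": 0},
  {"jaw": 0.0, "travel": [0, -0.002, 0.076], "twist": 0},
  {"jaw": 0.0, "travel": [0, -0.002, 0.076], "twist": 0},
  {"jaw": 0.0, "travel": [0, -0.002, 0.076], "twist": 0},
])

```text
t: 2.72
eef_pos: [553.5, -50.7, 114.9]
tcp_rot: [-3.142, -0.002, -0.257]
ft_force: [-0.6, -0.5, -0.1]
opening: 0.348
grip_force: 0.0
```

Request:
drive_tool([
  {"jaw": 0.0, "travel": [0, 0, 0], "twist": 0},
  {"jaw": 0.0, "travel": [0, 0, 0], "twist": 0},
  {"jaw": 0.0, "travel": [0, 0, 0], "twist": 0},
  {"jaw": 0.0, "travel": [0, 0, 0], "twist": 0},
])

```text
t: 3.05
eef_pos: [554.2, -47.4, 115.2]
tcp_rot: [-3.136, -0.003, -0.258]
ft_force: [4.4, 26.3, 9.8]
opening: 0.191
grip_force: 30.0
```

```bash
python3 -c "
from h import *
go(553.5,-51,230,-.255)"
```

```text
t 3.05 pos [554.2 -47.4 115.2] rot [-3.136e+00 -3.000e-03 -2.580e-01] F [ 4.4 26.3  9.8] open 0.191 grip 30.0
travel [ 0.0006  0.0031 -0.1148] twist -0.003
```

Request:
drive_tool([
  {"jaw": 0.0, "travel": [0, -0.0035, -0.001], "twist": 0},
  {"jaw": 0.0, "travel": [0, -0.0035, -0.001], "twist": 0},
])

```text
t: 3.22
eef_pos: [553.9, -46.5, 115.0]
tcp_rot: [3.142, -0.001, -0.256]
ft_force: [1.8, 5.0, -0.1]
opening: 0.186
grip_force: 30.0
```

Request:
drive_tool([
  {"jaw": 0.0, "travel": [0, 0, -0.015], "twist": 0},
  {"jaw": 0.0, "travel": [0, 0, -0.03], "twist": 0},
  {"jaw": 0.0, "travel": [0, 0, -0.05], "twist": 0},
  {"jaw": 0.0, "travel": [0, 0, -0.08], "twist": 0},
  {"jaw": 0.0, "travel": [0, 0, -0.11], "twist": 0},
  {"jaw": 0.0, "travel": [0, 0, -0.125], "twist": 0},
  {"jaw": 0.0, "travel": [0, 0, -0.135], "twist": 0},
  {"jaw": 0.0, "travel": [0, 0, -0.135], "twist": 0},
])

```text
t: 3.88
eef_pos: [554.0, -47.5, 251.0]
tcp_rot: [3.142, -0.002, -0.257]
ft_force: [0.4, -0.2, -5.3]
opening: 0.189
grip_force: 30.0
```

```bash
python3 -c "
from h import *
print(proj(read_camera('top'),W((546.5,-46,-.257),[(0,240,0),(0,300,0),(0,330,0)])))
p=W((546.5,-46,-.257),[(8,235,42)])[0]; print(p)
go(p[0],p[1],248,-.257)"
```

```text
[[252.83253602 198.48492032]
 [231.97897433 191.26826241]
 [221.61691596 187.68233155]]
[613.96960888 179.24842259  42.        ]
t 3.93 pos [553.5 -47.4 249.5] rot [ 3.141 -0.    -0.257] F [ 0.   0.2 -6.2] open 0.185 grip 30.0
travel [ 0.0008 -0.2345  0.0014] twist -0.0
```

Request:
drive_tool([
  {"jaw": 0.0, "travel": [0, -0.02, 0], "twist": 0},
  {"jaw": 0.0, "travel": [0, -0.05, 0], "twist": 0},
  {"jaw": 0.0, "travel": [0, -0.085, 0], "twist": 0},
  {"jaw": 0.0, "travel": [0, -0.12, 0], "twist": 0},
  {"jaw": 0.0, "travel": [0, -0.155, 0], "twist": 0},
  {"jaw": 0.0, "travel": [0, -0.19, 0], "twist": 0},
  {"jaw": 0.0, "travel": [0, -0.22, 0], "twist": 0},
  {"jaw": 0.0, "travel": [0, -0.235, 0], "twist": 0},
])

```text
t: 4.6
eef_pos: [613.3, 183.2, 247.0]
tcp_rot: [3.141, 0.003, -0.255]
ft_force: [-1.1, -0.3, -4.7]
opening: 0.189
grip_force: 30.0
```

Request:
drive_tool([
  {"jaw": 0.0, "travel": [0, 0, 0.01], "twist": 0},
  {"jaw": 0.0, "travel": [0, 0, 0.035], "twist": 0},
  {"jaw": 0.0, "travel": [0, 0, 0.065], "twist": 0},
  {"jaw": 0.0, "travel": [0, 0, 0.1], "twist": 0},
  {"jaw": 0.0, "travel": [0, 0, 0.13], "twist": 0},
  {"jaw": 0.0, "travel": [0, 0, 0.155], "twist": 0},
  {"jaw": 0.0, "travel": [0, 0, 0.17], "twist": 0},
  {"jaw": 0.0, "travel": [0, 0, 0.17], "twist": 0},
])

```text
t: 5.27
eef_pos: [610.9, 178.4, 74.5]
tcp_rot: [3.138, 0.007, -0.258]
ft_force: [-1.5, -0.6, -5.9]
opening: 0.187
grip_force: 30.0
```

```bash
python3 -c "
from h import *
go(614,179,45,-.257)"
```

```text
t 5.27 pos [610.9 178.4  74.5] rot [ 3.138  0.007 -0.258] F [-1.5 -0.6 -5.9] open 0.187 grip 30.0
travel [ 0.003  -0.0015  0.0295] twist -0.001
```

Request:
drive_tool([
  {"jaw": 0.0, "travel": [0, 0, 0.008], "twist": 0},
  {"jaw": 0.0, "travel": [0, 0, 0.016], "twist": 0},
  {"jaw": 0.0, "travel": [0, 0, 0.022], "twist": 0},
  {"jaw": 0.0, "travel": [0, 0, 0.027], "twist": 0},
  {"jaw": 0.0, "travel": [0, 0, 0.031], "twist": 0},
  {"jaw": 0.0, "travel": [0, 0, 0.033], "twist": 0},
  {"jaw": 0.0, "travel": [0, 0, 0.033], "twist": 0},
  {"jaw": 0.0, "travel": [0, 0, 0.033], "twist": 0},
])

```text
t: 5.93
eef_pos: [613.7, 180.1, 46.7]
tcp_rot: [-3.142, -0.0, -0.257]
ft_force: [-0.6, -0.4, -5.9]
opening: 0.186
grip_force: 30.0
```

Request:
drive_tool([
  {"jaw": 0.0, "travel": [0, 0, 0.001], "twist": 0},
  {"jaw": 0.0, "travel": [0, 0, 0.002], "twist": 0},
  {"jaw": 0.0, "travel": [0, 0, 0.003], "twist": 0},
  {"jaw": 0.0, "travel": [0, 0, 0.004], "twist": 0},
  {"jaw": 0.0, "travel": [0, 0, 0.004], "twist": 0},
  {"jaw": 0.0, "travel": [0, 0, 0.004], "twist": 0},
])

```text
t: 6.43
eef_pos: [613.5, 180.2, 42.9]
tcp_rot: [-3.142, -0.0, -0.257]
ft_force: [-2.8, 1.0, 0.3]
opening: 0.186
grip_force: 30.0
```

Request:
drive_tool([
  {"jaw": 0.5, "travel": [0, 0, 0], "twist": 0},
  {"jaw": 0.5, "travel": [0, 0, 0], "twist": 0},
  {"jaw": 0.5, "travel": [0, 0, 0], "twist": 0},
  {"jaw": 0.5, "travel": [0, 0, 0], "twist": 0},
  {"jaw": 0.5, "travel": [0, 0, -0.02], "twist": 0},
  {"jaw": 0.5, "travel": [0, 0, -0.05], "twist": 0},
  {"jaw": 0.5, "travel": [0, 0, -0.09], "twist": 0},
  {"jaw": 0.5, "travel": [0, 0, -0.13], "twist": 0},
])

```text
t: 7.1
eef_pos: [613.1, 180.0, 173.5]
tcp_rot: [3.141, 0.001, -0.257]
ft_force: [1.0, -0.8, -0.3]
opening: 0.497
grip_force: 0.0
```

```bash
python3 -c "
from h import *
P=(546.2,-47,-.257)
p=W(P,[(-35,-122,164)])[0]; print(p)
print('tape',[W((0,0,0),[(0,0,0)])][0])
go(p[0],p[1],260,-.257)
for n in ('side','top'): cv2.imwrite('pics/'+n+'2f.png',read_camera(n)['frame'][:,:,::-1])
a=cv2.imread('pics/side2f.png')[155:255,270:400]; cv2.imwrite('pics/side2.png',cv2.resize(a,None,fx=6,fy=6,interpolation=cv2.INTER_CUBIC))
a=cv2.imread('pics/top2f.png')[165:285,280:440]; cv2.imwrite('pics/top2.png',cv2.resize(a,None,fx=5,fy=5,interpolation=cv2.INTER_CUBIC))
"
```

```text
[ 481.33952156 -156.09683009  164.        ]
tape [[0. 0. 0.]]
t 7.1 pos [613.1 180.  173.5] rot [ 3.141e+00  1.000e-03 -2.570e-01] F [ 1.  -0.8 -0.3] open 0.497 grip 0.0
travel [-0.042   0.3586 -0.0862] twist -0.0
```

View pics/top2.png

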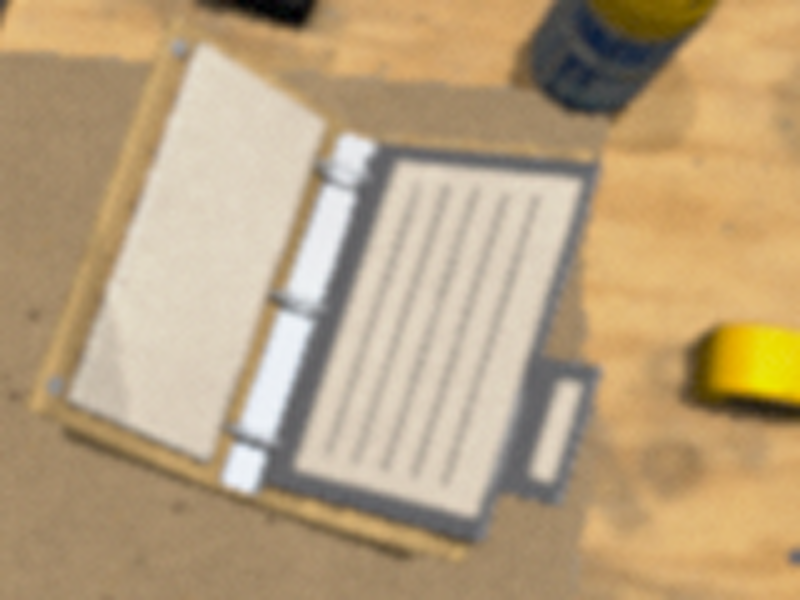

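The top view shows the weight gone from the stand. The spine strip runs from (357,138) to (243,487), the tab's outer edge from (600,368) to (562,500), and the tape is at (750,365). I'll check the stand pose against these.

```bash
python3 -c "
from h import *
c=read_camera('top'); s2=.5**.5
for P in ((546.2,-47,-.257),(545,-51,-.263)):
    X=W(P,[(100,0,38),(-100,0,38),(-3,-183*s2,50+183*s2),(-67,-183*s2,50+183*s2),(90,-150*s2,50+150*s2),(-90,-150*s2,50+150*s2)])
    print(((proj(c,X)-[280,165])*5).round().tolist())
"
```

```text
[[358.0, 124.0], [232.0, 493.0], [598.0, 361.0], [554.0, 503.0], [597.0, 157.0], [477.0, 538.0]]
[[367.0, 127.0], [239.0, 496.0], [607.0, 366.0], [562.0, 508.0], [606.0, 162.0], [485.0, 543.0]]
```

```bash
cat >> h.py <<'E'
P=(545.6,-49.2,-.258)
def gs(x,y,z):
    p=W(P,[(x,y,z)])[0]; go(*p,P[2])
def where():
    s=state(); d=s["eef_pos"][:2]-P[:2]; c,n=np.cos(P[2]),np.sin(P[2]); print("stand frame",np.round([c*d[0]+n*d[1],-n*d[0]+c*d[1],s["eef_pos"][2]],1))
E
python3 -c "
from h import *
gs(-35,-121.6,250)"
```

```text
t 7.25 pos [614.8 180.3 175.9] rot [-3.139 -0.006 -0.257] F [-0.  -0.1 -0.6] open 0.5 grip 0.0
travel [-0.0432  0.361  -0.0753] twist 0.001
```

Request:
drive_tool([
  {"jaw": 1.0, "travel": [0, 0, -0.04], "twist": 0},
  {"jaw": 1.0, "travel": [0, 0, -0.074], "twist": 0},
  {"jaw": 1.0, "travel": [-0.04, 0.36, -0.074], "twist": 0},
  {"jaw": 1.0, "travel": [-0.04, 0.36, -0.074], "twist": 0},
  {"jaw": 1.0, "travel": [-0.04, 0.36, -0.074], "twist": 0},
  {"jaw": 1.0, "travel": [-0.04, 0.36, -0.074], "twist": 0},
  {"jaw": 1.0, "travel": [-0.04, 0.36, -0.074], "twist": 0},
  {"jaw": 1.0, "travel": [-0.04, 0.36, -0.074], "twist": 0},
])

```text
t: 7.92
eef_pos: [522.3, -54.6, 245.5]
tcp_rot: [3.141, 0.001, -0.257]
ft_force: [1.6, -0.5, 0.3]
opening: 0.977
grip_force: 0.0
```

Request:
drive_tool([
  {"jaw": 1.0, "travel": [0, 0, 0], "twist": 0},
])

```text
t: 8.0
eef_pos: [521.3, -58.2, 245.6]
tcp_rot: [3.14, 0.002, -0.262]
ft_force: [0.1, -0.6, 0.7]
opening: 0.996
grip_force: 0.0
```

```bash
python3 -c "
from h import *
where();gs(-35,-121.6,250)"
```

```text
stand frame [-21.2 -14.9 245.6]
t 8.0 pos [521.3 -58.2 245.6] rot [ 3.14e+00  2.00e-03 -2.62e-01] F [ 0.1 -0.6  0.7] open 0.996 grip 0.0
travel [-0.0134  0.1068 -0.0042] twist -0.004
```

Request:
drive_tool([
  {"jaw": 1.0, "travel": [-0.0045, 0.036, 0], "twist": 0},
  {"jaw": 1.0, "travel": [-0.009, 0.072, 0], "twist": 0},
  {"jaw": 1.0, "travel": [-0.013, 0.107, 0], "twist": 0},
  {"jaw": 1.0, "travel": [-0.013, 0.107, 0], "twist": 0},
  {"jaw": 1.0, "travel": [-0.013, 0.107, 0.02], "twist": 0},
  {"jaw": 1.0, "travel": [-0.013, 0.107, 0.03], "twist": 0},
  {"jaw": 1.0, "travel": [-0.013, 0.107, 0.03], "twist": 0},
])

```text
t: 8.58
eef_pos: [482.9, -152.6, 214.0]
tcp_rot: [-3.141, 0.005, -0.257]
ft_force: [-0.2, -0.0, -0.6]
opening: 1.002
grip_force: 0.0
```

```bash
python3 -c "
from h import *
where();gs(-35,-121.6,163.6)"
```

```text
stand frame [ -34.2 -115.9  214. ]
t 8.58 pos [ 482.9 -152.6  214. ] rot [-3.141  0.005 -0.257] F [-0.2 -0.  -0.6] open 1.002 grip 0.0
travel [-0.0005  0.0057  0.0504] twist 0.001
```

Request:
drive_tool([
  {"jaw": 1.0, "travel": [0, 0.0055, 0.015], "twist": 0},
  {"jaw": 1.0, "travel": [0, 0.0055, 0.03], "twist": 0},
  {"jaw": 1.0, "travel": [0, 0.0055, 0.042], "twist": 0},
  {"jaw": 1.0, "travel": [0, 0.0055, 0.05], "twist": 0},
  {"jaw": 1.0, "travel": [0, 0.0055, 0.05], "twist": 0},
  {"jaw": 1.0, "travel": [0, 0.0055, 0.05], "twist": 0},
])

```text
t: 9.08
eef_pos: [482.7, -158.3, 166.6]
tcp_rot: [-3.142, 0.001, -0.257]
ft_force: [0.6, -0.1, -0.4]
opening: 0.999
grip_force: 0.0
```

```bash
python3 -c "
from h import *
where();gs(-35,-121.6,163.6)
for n in ('side','top'): cv2.imwrite('pics/'+n+'3f.png',read_camera(n)['frame'][:,:,::-1])
a=cv2.imread('pics/side3f.png')[140:220,300:400]; b=cv2.imread('pics/top3f.png')[190:270,340:440]
cv2.imwrite('pics/m3.png',cv2.resize(np.hstack([a,b]),None,fx=4,fy=4,interpolation=cv2.INTER_CUBIC))
"
```

```text
stand frame [ -33.  -121.6  166.6]
t 9.08 pos [ 482.7 -158.3  166.6] rot [-3.142e+00  1.000e-03 -2.570e-01] F [ 0.6 -0.1 -0.4] open 0.999 grip 0.0
travel [-0.002  0.     0.003] twist 0.001
```

View pics/m3.png

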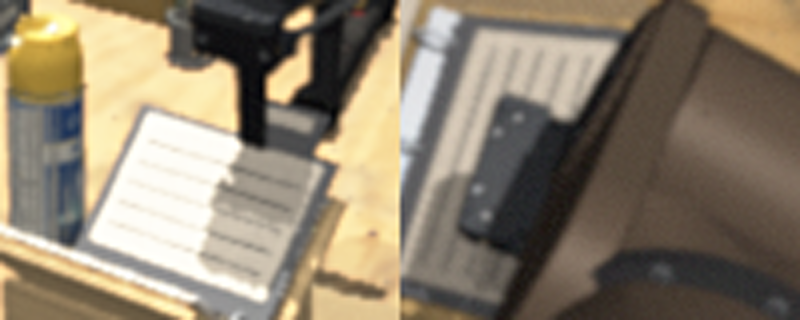

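The left fingertip is at (252,145), in front of the leaf, and the right finger is behind the tab at (320,100), so the tab is straddled. Closing to a loose cage.

Request:
drive_tool([
  {"jaw": 0.7, "travel": [-0.002, 0, 0.004], "twist": 0},
  {"jaw": 0.5, "travel": [-0.002, 0, 0.004], "twist": 0},
  {"jaw": 0.42, "travel": [-0.002, 0, 0.004], "twist": 0},
  {"jaw": 0.34, "travel": [-0.002, 0, 0.004], "twist": 0},
  {"jaw": 0.34, "travel": [-0.002, 0, 0.004], "twist": 0},
  {"jaw": 0.34, "travel": [-0.002, 0, 0.004], "twist": 0},
])

```text
t: 9.68
eef_pos: [480.6, -158.2, 162.7]
tcp_rot: [3.141, -0.0, -0.257]
ft_force: [-0.2, 0.3, 0.2]
opening: 0.642
grip_force: 0.0
```

```bash
python3 -c "
from h import *
where();gs(-35,-121.6,163)
print(proj(read_camera('side'),W(P,[(-33,-80,166)])))
q=np.radians(np.arange(-45,46,2.25)); print(np.c_[np.degrees(q),172*np.sin(q),42+172*np.cos(q)].round(1)[::2].tolist())
"
```

```text
stand frame [ -35.1 -122.   162.7]
t 9.68 pos [ 480.6 -158.2  162.7] rot [ 3.141 -0.    -0.257] F [-0.2  0.3  0.2] open 0.642 grip 0.0
travel [ 0.0001 -0.0004 -0.0003] twist 0.001
[[363.39473565 175.59152123]]
[[-45.0, -121.6, 163.6], [-40.5, -111.7, 172.8], [-36.0, -101.1, 181.2], [-31.5, -89.9, 188.7], [-27.0, -78.1, 195.3], [-22.5, -65.8, 200.9], [-18.0, -53.2, 205.6], [-13.5, -40.2, 209.2], [-9.0, -26.9, 211.9], [-4.5, -13.5, 213.5], [0.0, 0.0, 214.0], [4.5, 13.5, 213.5], [9.0, 26.9, 211.9], [13.5, 40.2, 209.2], [18.0, 53.2, 205.6], [22.5, 65.8, 200.9], [27.0, 78.1, 195.3], [31.5, 89.9, 188.7], [36.0, 101.1, 181.2], [40.5, 111.7, 172.8], [45.0, 121.6, 163.6]]
```

Request:
drive_tool([
  {"jaw": 0.34, "travel": [0, 0, 0], "twist": 0},
  {"jaw": 0.34, "travel": [0, 0, 0], "twist": 0},
  {"jaw": 0.34, "travel": [0, 0, 0], "twist": 0},
  {"jaw": 0.34, "travel": [0, 0, 0], "twist": 0},
  {"jaw": 0.34, "travel": [0, 0, 0], "twist": 0},
])

```text
t: 10.15
eef_pos: [480.5, -158.2, 162.5]
tcp_rot: [3.141, -0.0, -0.257]
ft_force: [0.6, 0.1, 0.2]
opening: 0.346
grip_force: 0.0
```

Request:
drive_tool([
  {"jaw": 0.34, "travel": [0, -0.0049, 0], "twist": 0},
  {"jaw": 0.34, "travel": [0, -0.0099, -0.004], "twist": 0},
  {"jaw": 0.34, "travel": [0, -0.0151, -0.009], "twist": 0},
  {"jaw": 0.34, "travel": [0, -0.0205, -0.0135], "twist": 0},
  {"jaw": 0.34, "travel": [0, -0.0261, -0.0174], "twist": 0},
  {"jaw": 0.34, "travel": [0, -0.0317, -0.021], "twist": 0},
  {"jaw": 0.34, "travel": [0, -0.0376, -0.0245], "twist": 0},
  {"jaw": 0.34, "travel": [0, -0.0435, -0.0277], "twist": 0},
])

```text
t: 10.82
eef_pos: [491.8, -115.5, 190.8]
tcp_rot: [3.141, -0.0, -0.257]
ft_force: [-0.2, -0.9, 0.9]
opening: 0.34
grip_force: 0.4
```

```bash
python3 -c "
from h import *
where();gs(-35,-78.1,191.2)
for n in ('side','top'): cv2.imwrite('pics/'+n+'4f.png',read_camera(n)['frame'][:,:,::-1])
a=cv2.imread('pics/side4f.png')[120:230,290:410]; 
cv2.imwrite('pics/m4.png',cv2.resize(a,None,fx=5,fy=5,interpolation=cv2.INTER_CUBIC))
"
```

```text
stand frame [-35.1 -77.8 190.8]
t 10.82 pos [ 491.8 -115.5  190.8] rot [ 3.141 -0.    -0.257] F [-0.2 -0.9  0.9] open 0.34 grip 0.4
travel [ 0.0001  0.0003 -0.0004] twist 0.001
```

View pics/m4.png

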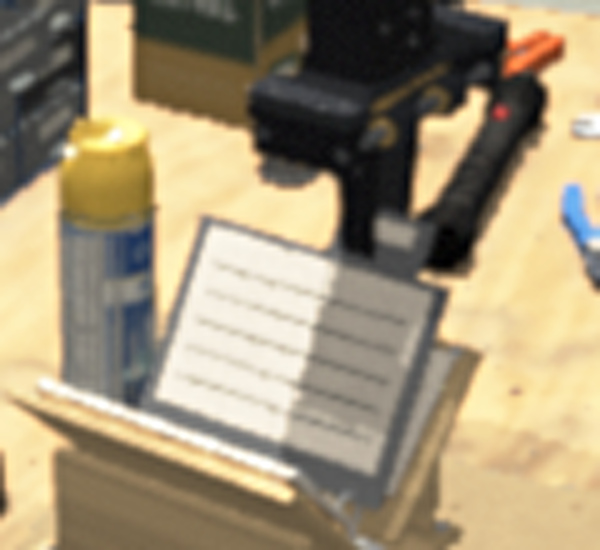

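The leaf is lifted off the stack, with its tab at (405,235) between the fingers. Continuing the arc.

Request:
drive_tool([
  {"jaw": 0.34, "travel": [0, -0.0061, -0.003], "twist": 0},
  {"jaw": 0.34, "travel": [0, -0.0123, -0.0057], "twist": 0},
  {"jaw": 0.34, "travel": [0, -0.0186, -0.0082], "twist": 0},
  {"jaw": 0.31, "travel": [0, -0.0249, -0.0104], "twist": 0},
  {"jaw": 0.28, "travel": [0, -0.0314, -0.0123], "twist": 0},
  {"jaw": 0.25, "travel": [0, -0.0379, -0.014], "twist": 0},
  {"jaw": 0.23, "travel": [0, -0.0445, -0.0155], "twist": 0},
  {"jaw": 0.22, "travel": [0, -0.0512, -0.0167], "twist": 0},
])

```text
t: 11.58
eef_pos: [504.8, -65.9, 207.1]
tcp_rot: [3.142, -0.0, -0.257]
ft_force: [-0.1, 0.7, 1.1]
opening: 0.227
grip_force: 0.1
```

Request:
drive_tool([
  {"jaw": 0.22, "travel": [0, -0.0067, -0.0009], "twist": 0},
  {"jaw": 0.22, "travel": [0, -0.0134, -0.0016], "twist": 0},
  {"jaw": 0.22, "travel": [0, -0.0201, -0.002], "twist": 0},
  {"jaw": 0.22, "travel": [0, -0.0269, -0.0021], "twist": 0},
  {"jaw": 0.22, "travel": [0, -0.0336, -0.002], "twist": 0},
  {"jaw": 0.22, "travel": [0, -0.0404, -0.0016], "twist": 0},
  {"jaw": 0.22, "travel": [0, -0.0471, -0.0009], "twist": 0},
  {"jaw": 0.22, "travel": [0, -0.0538, 0], "twist": 0},
])

```text
t: 12.25
eef_pos: [518.4, -13.9, 206.8]
tcp_rot: [3.142, 0.0, -0.257]
ft_force: [-0.9, -0.0, -0.3]
opening: 0.219
grip_force: 0.0
```

```bash
python3 -c "
from h import *
where();gs(-35,26.9,207.9)
cv2.imwrite('pics/side5f.png',read_camera('side')['frame'][:,:,::-1])
a=cv2.imread('pics/side5f.png')[120:230,290:410]; 
cv2.imwrite('pics/m5.png',cv2.resize(a,None,fx=5,fy=5,interpolation=cv2.INTER_CUBIC))
"
```

```text
stand frame [-35.3  27.2 206.8]
t 12.25 pos [518.4 -13.9 206.8] rot [ 3.142  0.    -0.257] F [-0.9 -0.  -0.3] open 0.219 grip 0.0
travel [ 0.0003  0.0003 -0.0011] twist 0.001
```

View pics/m5.png

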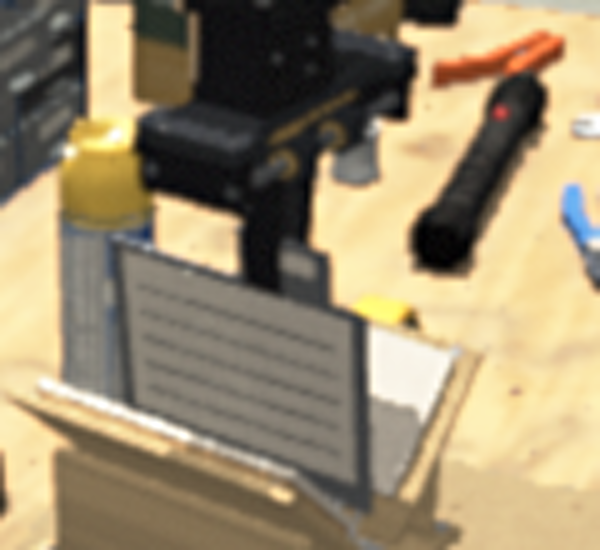

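The leaf stands about upright with its tab still caged at (300,265). Continuing down the left side.

Request:
drive_tool([
  {"jaw": 0.22, "travel": [0, -0.0067, 0.0012], "twist": 0},
  {"jaw": 0.23, "travel": [0, -0.0133, 0.0026], "twist": 0},
  {"jaw": 0.24, "travel": [0, -0.0198, 0.0042], "twist": 0},
  {"jaw": 0.25, "travel": [0, -0.0263, 0.006], "twist": 0},
  {"jaw": 0.26, "travel": [0, -0.0326, 0.008], "twist": 0},
  {"jaw": 0.28, "travel": [0, -0.0389, 0.0102], "twist": 0},
  {"jaw": 0.3, "travel": [0, -0.0451, 0.0125], "twist": 0},
  {"jaw": 0.31, "travel": [0, -0.0512, 0.015], "twist": 0},
])

```text
t: 12.97
eef_pos: [531.5, 35.6, 191.7]
tcp_rot: [3.142, -0.0, -0.257]
ft_force: [-0.4, -0.8, -0.6]
opening: 0.308
grip_force: 0.1
```

Request:
drive_tool([
  {"jaw": 0.32, "travel": [0, -0.0059, 0.0021], "twist": 0},
  {"jaw": 0.33, "travel": [0, -0.0118, 0.0055], "twist": 0},
  {"jaw": 0.34, "travel": [0, -0.0175, 0.0092], "twist": 0},
  {"jaw": 0.35, "travel": [0, -0.023, 0.013], "twist": 0},
  {"jaw": 0.36, "travel": [0, -0.0284, 0.017], "twist": 0},
  {"jaw": 0.37, "travel": [0, -0.0336, 0.021], "twist": 0},
  {"jaw": 0.38, "travel": [0, -0.0387, 0.025], "twist": 0},
  {"jaw": 0.38, "travel": [0, -0.0435, 0.0285], "twist": 0},
])

```text
t: 13.63
eef_pos: [542.4, 77.5, 162.9]
tcp_rot: [3.141, 0.0, -0.257]
ft_force: [0.2, -0.2, -0.4]
opening: 0.383
grip_force: 0.0
```

Request:
drive_tool([
  {"jaw": 0.38, "travel": [0, -0.002, 0], "twist": 0},
  {"jaw": 0.38, "travel": [0, -0.002, 0], "twist": 0},
  {"jaw": 0.38, "travel": [0, -0.002, 0], "twist": 0},
])

```text
t: 13.88
eef_pos: [542.9, 79.0, 163.5]
tcp_rot: [3.141, -0.0, -0.257]
ft_force: [0.4, -0.1, -0.4]
opening: 0.377
grip_force: 0.0
```

```bash
python3 -c "
from h import *
where();gs(-35,121.6,162)
cv2.imwrite('pics/side6f.png',read_camera('side')['frame'][:,:,::-1])
a=cv2.imread('pics/side6f.png')[120:230,290:410]; 
cv2.imwrite('pics/m6.png',cv2.resize(a,None,fx=5,fy=5,interpolation=cv2.INTER_CUBIC))
"
```

```text
stand frame [-35.3 123.3 163.5]
t 13.88 pos [542.9  79.  163.5] rot [ 3.141 -0.    -0.257] F [ 0.4 -0.1 -0.4] open 0.377 grip 0.0
travel [0.0003 0.0017 0.0015] twist 0.001
```

View pics/m6.png

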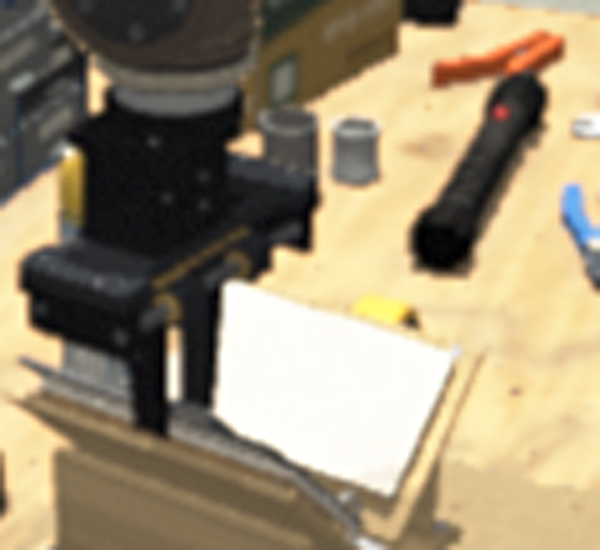

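The leaf lies on the left half, nearly edge-on at (165,410), and the right half shows a blank stack. Opening, rising, and going back to the weight.

Request:
drive_tool([
  {"jaw": 0.6, "travel": [0, 0, 0], "twist": 0},
  {"jaw": 0.8, "travel": [0, 0, 0], "twist": 0},
  {"jaw": 1.0, "travel": [0, 0, 0], "twist": 0},
  {"jaw": 1.0, "travel": [0, 0, 0], "twist": 0},
  {"jaw": 1.0, "travel": [0, 0, 0], "twist": 0},
  {"jaw": 1.0, "travel": [0, 0, 0], "twist": 0},
  {"jaw": 1.0, "travel": [0, 0, 0], "twist": 0},
  {"jaw": 1.0, "travel": [0, 0, -0.005], "twist": 0},
])

```text
t: 14.6
eef_pos: [542.5, 78.9, 167.9]
tcp_rot: [3.141, 0.001, -0.257]
ft_force: [0.1, -0.3, -0.5]
opening: 0.883
grip_force: 0.0
```

Request:
drive_tool([
  {"jaw": 1.0, "travel": [0, 0, -0.01], "twist": 0},
  {"jaw": 1.0, "travel": [0, 0, -0.02], "twist": 0},
  {"jaw": 1.0, "travel": [0, 0, -0.035], "twist": 0},
  {"jaw": 1.0, "travel": [0, 0, -0.055], "twist": 0},
  {"jaw": 0.6, "travel": [0, 0, -0.075], "twist": 0},
  {"jaw": 0.5, "travel": [0, 0, -0.075], "twist": 0},
])

```text
t: 15.1
eef_pos: [544.2, 79.1, 248.1]
tcp_rot: [-3.14, -0.006, -0.257]
ft_force: [0.1, 0.3, -0.8]
opening: 0.912
grip_force: 0.0
```

```bash
python3 -c "
from h import *
go(613.5,180.2,240,-.257)
# leaf check: template difference of side image against model outline of leaf at left, using grey level inside
c=read_camera('side');f=c['frame'];s2=.5**.5
for nm,pts in (('tab left',[(-35,165*s2,50+165*s2),(-20,165*s2,50+165*s2),(-50,165*s2,50+165*s2)]),('left page',[(-60,60,110),(0,60,110),(40,40,90)]),('right page',[(0,-60,110),(40,-60,110)])):
    for u in proj(c,W(P,pts)): print(nm,u.round(1),f[int(round(u[1])),int(round(u[0]))])
"
```

```text
t 15.1 pos [544.2  79.1 248.1] rot [-3.14  -0.006 -0.257] F [ 0.1  0.3 -0.8] open 0.912 grip 0.0
travel [ 0.0412 -0.1154  0.0086] twist -0.0
tab left [325.3 201.4] [74 72 70]
tab left [320.9 199.9] [92 88 84]
tab left [329.8 203. ] [77 75 71]
left page [344.2 213.5] [135 122 106]
left page [327.1 207.3] [149 141 128]
left page [320.2 206.4] [121 100  78]
right page [350.1 191.5] [254 253 247]
right page [339.4 188. ] [254 253 247]
```

The tab's pixels are grey at its predicted left-hand position, so the leaf is seated.

Request:
drive_tool([
  {"jaw": 0.5, "travel": [0.013, -0.036, 0.008], "twist": 0},
  {"jaw": 0.5, "travel": [0.026, -0.073, 0.008], "twist": 0},
  {"jaw": 0.5, "travel": [0.036, -0.1, 0.008], "twist": 0},
  {"jaw": 0.5, "travel": [0.0405, -0.115, 0.008], "twist": 0},
  {"jaw": 0.5, "travel": [0.0405, -0.115, 0.038], "twist": 0},
  {"jaw": 0.5, "travel": [0.0405, -0.115, 0.075], "twist": 0},
  {"jaw": 0.5, "travel": [0.0405, -0.115, 0.1], "twist": 0},
  {"jaw": 0.5, "travel": [0.0405, -0.115, 0.11], "twist": 0},
])

```text
t: 15.82
eef_pos: [609.4, 179.7, 129.3]
tcp_rot: [3.139, 0.005, -0.257]
ft_force: [-0.9, 1.0, 1.1]
opening: 0.498
grip_force: 0.0
```

Request:
drive_tool([
  {"jaw": 0.5, "travel": [0, 0, 0], "twist": 0},
  {"jaw": 0.5, "travel": [0, 0, 0], "twist": 0},
  {"jaw": 0.5, "travel": [0, 0, 0], "twist": 0},
])

```text
t: 16.07
eef_pos: [612.1, 180.0, 135.2]
tcp_rot: [-3.141, -0.002, -0.257]
ft_force: [0.2, 0.2, -0.2]
opening: 0.501
grip_force: 0.0
```

```bash
python3 -c "
from h import *
go(613.5,180.2,43,-.257)"
```

```text
t 16.07 pos [612.1 180.  135.2] rot [-3.141e+00 -2.000e-03 -2.570e-01] F [ 0.2  0.2 -0.2] open 0.501 grip 0.0
travel [ 0.0011 -0.0005  0.0922] twist -0.0
```

Request:
drive_tool([
  {"jaw": 0.5, "travel": [0.001, -0.0005, 0.03], "twist": 0},
  {"jaw": 0.5, "travel": [0.001, -0.0005, 0.06], "twist": 0},
  {"jaw": 0.5, "travel": [0.001, -0.0005, 0.08], "twist": 0},
  {"jaw": 0.5, "travel": [0.001, -0.0005, 0.091], "twist": 0},
  {"jaw": 0.5, "travel": [0.001, -0.0005, 0.091], "twist": 0},
  {"jaw": 0.0, "travel": [0.001, -0.0005, 0.091], "twist": 0},
  {"jaw": 0.0, "travel": [0.001, -0.0005, 0.091], "twist": 0},
  {"jaw": 0.0, "travel": [0.001, -0.0005, 0.091], "twist": 0},
])

```text
t: 16.73
eef_pos: [613.2, 180.3, 44.2]
tcp_rot: [-3.141, -0.002, -0.257]
ft_force: [0.4, 0.3, 1.1]
opening: 0.344
grip_force: 0.0
```

Request:
drive_tool([
  {"jaw": 0.0, "travel": [0, 0, 0], "twist": 0},
  {"jaw": 0.0, "travel": [0, 0, 0], "twist": 0},
  {"jaw": 0.0, "travel": [0, 0, 0], "twist": 0},
  {"jaw": 0.0, "travel": [0, 0, 0], "twist": 0},
  {"jaw": 0.0, "travel": [0, 0, 0], "twist": 0},
])

```text
t: 17.15
eef_pos: [612.7, 180.2, 43.2]
tcp_rot: [-3.141, -0.001, -0.257]
ft_force: [-1.0, 0.9, 6.9]
opening: 0.19
grip_force: 30.0
```

Request:
drive_tool([
  {"jaw": 0.0, "travel": [0, 0, -0.01], "twist": 0},
  {"jaw": 0.0, "travel": [0, 0, -0.035], "twist": 0},
  {"jaw": 0.0, "travel": [0, 0, -0.07], "twist": 0},
  {"jaw": 0.0, "travel": [0, 0, -0.105], "twist": 0},
  {"jaw": 0.0, "travel": [0, 0, -0.14], "twist": 0},
  {"jaw": 0.0, "travel": [0, 0, -0.175], "twist": 0},
  {"jaw": 0.0, "travel": [0, 0, -0.205], "twist": 0},
  {"jaw": 0.0, "travel": [0, 0, -0.215], "twist": 0},
])

```text
t: 17.82
eef_pos: [613.1, 180.3, 262.3]
tcp_rot: [-3.139, -0.005, -0.257]
ft_force: [-0.1, 0.2, -4.5]
opening: 0.188
grip_force: 30.0
```

```bash
python3 -c "
from h import *
where()
p=np.array([553.9,-46.7])-8*np.array([np.cos(.257),-np.sin(.257)]); print(p)
go(p[0],p[1],258,-.257)"
```

```text
stand frame [  6.7 239.1 262.3]
[546.16274504 -44.66655816]
t 17.82 pos [613.1 180.3 262.3] rot [-3.139 -0.005 -0.257] F [-0.1  0.2 -4.5] open 0.188 grip 30.0
travel [-0.0076  0.2346  0.0037] twist -0.0
```

Request:
drive_tool([
  {"jaw": 0.0, "travel": [-0.0007, 0.02, 0], "twist": 0},
  {"jaw": 0.0, "travel": [-0.0014, 0.05, 0], "twist": 0},
  {"jaw": 0.0, "travel": [-0.002, 0.085, 0], "twist": 0},
  {"jaw": 0.0, "travel": [-0.003, 0.12, 0], "twist": 0},
  {"jaw": 0.0, "travel": [-0.004, 0.155, 0], "twist": 0},
  {"jaw": 0.0, "travel": [-0.005, 0.19, 0], "twist": 0},
  {"jaw": 0.0, "travel": [-0.006, 0.222, 0], "twist": 0},
  {"jaw": 0.0, "travel": [-0.007, 0.24, 0], "twist": 0},
])

```text
t: 18.48
eef_pos: [542.9, -52.8, 256.1]
tcp_rot: [3.141, 0.003, -0.259]
ft_force: [1.7, 0.1, -5.1]
opening: 0.186
grip_force: 30.0
```

Request:
drive_tool([
  {"jaw": 0.0, "travel": [0, 0, 0.01], "twist": 0},
  {"jaw": 0.0, "travel": [0, 0, 0.03], "twist": 0},
  {"jaw": 0.0, "travel": [0, 0, 0.055], "twist": 0},
  {"jaw": 0.0, "travel": [0, 0, 0.08], "twist": 0},
  {"jaw": 0.0, "travel": [0, 0, 0.1], "twist": 0},
  {"jaw": 0.0, "travel": [0, 0, 0.115], "twist": 0},
  {"jaw": 0.0, "travel": [0, 0, 0.12], "twist": 0},
  {"jaw": 0.0, "travel": [0, 0, 0.12], "twist": 0},
])

```text
t: 19.15
eef_pos: [543.6, -49.7, 135.5]
tcp_rot: [3.141, 0.004, -0.257]
ft_force: [-0.6, 0.7, -5.5]
opening: 0.19
grip_force: 30.0
```

```bash
python3 -c "
from h import *
where()
gs(0,-1.1,115)"
```

```text
stand frame [ -1.8  -1.  135.5]
t 19.15 pos [543.6 -49.7 135.5] rot [ 3.141  0.004 -0.257] F [-0.6  0.7 -5.5] open 0.19 grip 30.0
travel [0.0019 0.0001 0.0205] twist 0.001
```

Request:
drive_tool([
  {"jaw": 0.0, "travel": [0, 0, 0.004], "twist": 0},
  {"jaw": 0.0, "travel": [0, 0, 0.008], "twist": 0},
  {"jaw": 0.0, "travel": [0, 0, 0.012], "twist": 0},
  {"jaw": 0.0, "travel": [0, 0, 0.015], "twist": 0},
  {"jaw": 0.0, "travel": [0, 0, 0.017], "twist": 0},
  {"jaw": 0.0, "travel": [0, 0, 0.019], "twist": 0},
  {"jaw": 0.0, "travel": [0, 0, 0.02], "twist": 0},
  {"jaw": 0.0, "travel": [0, 0, 0.02], "twist": 0},
])

```text
t: 19.82
eef_pos: [544.5, -50.3, 117.3]
tcp_rot: [3.142, 0.0, -0.257]
ft_force: [-0.2, -0.2, -4.8]
opening: 0.186
grip_force: 30.0
```

```bash
python3 -c "
from h import *
where()
gs(0,-1.1,115)"
```

```text
stand frame [ -0.8  -1.3 117.3]
t 19.82 pos [544.5 -50.3 117.3] rot [ 3.142  0.    -0.257] F [-0.2 -0.2 -4.8] open 0.186 grip 30.0
travel [ 0.0008 -0.0002  0.0023] twist 0.001
```

Request:
drive_tool([
  {"jaw": 0.0, "travel": [0, 0, 0.0008], "twist": 0},
  {"jaw": 0.0, "travel": [0, 0, 0.0016], "twist": 0},
  {"jaw": 0.0, "travel": [0, 0, 0.0024], "twist": 0},
  {"jaw": 0.0, "travel": [0, 0, 0.003], "twist": 0},
  {"jaw": 0.0, "travel": [0, 0, 0.003], "twist": 0},
  {"jaw": 0.0, "travel": [0, 0, 0.003], "twist": 0},
])

```text
t: 20.32
eef_pos: [545.1, -49.9, 115.3]
tcp_rot: [-3.141, -0.002, -0.257]
ft_force: [-0.1, 4.2, 6.5]
opening: 0.187
grip_force: 30.0
```

Request:
drive_tool([
  {"jaw": 0.25, "travel": [0, 0, 0], "twist": 0},
  {"jaw": 0.35, "travel": [0, 0, 0], "twist": 0},
  {"jaw": 0.5, "travel": [0, 0, 0], "twist": 0},
  {"jaw": 0.5, "travel": [0, 0, 0], "twist": 0},
  {"jaw": 0.5, "travel": [0, 0, 0], "twist": 0},
  {"jaw": 0.5, "travel": [0, 0, -0.01], "twist": 0},
  {"jaw": 0.5, "travel": [0, 0, -0.025], "twist": 0},
  {"jaw": 0.5, "travel": [0, 0, -0.045], "twist": 0},
])

```text
t: 20.98
eef_pos: [544.1, -50.2, 159.7]
tcp_rot: [3.141, 0.002, -0.257]
ft_force: [-0.6, 0.2, 0.6]
opening: 0.5
grip_force: 0.0
```

Request:
drive_tool([
  {"jaw": 0.5, "travel": [0, 0, -0.03], "twist": 0},
  {"jaw": 0.5, "travel": [0, 0, -0.065], "twist": 0},
  {"jaw": 0.5, "travel": [0, 0, -0.1], "twist": 0},
  {"jaw": 0.5, "travel": [0, 0, -0.13], "twist": 0},
  {"jaw": 0.5, "travel": [-0.04, 0.03, -0.15], "twist": 0},
  {"jaw": 0.5, "travel": [-0.07, 0.06, -0.15], "twist": 0},
  {"jaw": 0.5, "travel": [-0.08, 0.09, -0.15], "twist": 0},
  {"jaw": 0.5, "travel": [-0.08, 0.12, -0.15], "twist": 0},
])

```text
t: 21.65
eef_pos: [433.5, -145.9, 311.2]
tcp_rot: [3.141, -0.002, -0.256]
ft_force: [2.1, 0.0, 0.6]
opening: 0.504
grip_force: 0.0
```

```bash
python3 -c "
from h import *
where()
c=read_camera('side');f=c['frame'].astype(int)
Q=(P[0],P[1],P[2])
T=W(Q,[(50,8-1.1,149),(-50,8-1.1,149),(-50,8-1.1,105),(50,8-1.1,105),(-30,8,140),(0,8,125),(-35,117,167)]);u=proj(c,T);print(u.round(1).tolist(),[f[int(round(b)),int(round(a))].tolist() for a,b in u])
# rib side face: darker wood in first frame; compare by shift of first-frame rib patch
a=cv2.imread('pics/side0.png')[:,:,::-1]
t=a[184:207,321:352].astype('uint8')
r=cv2.matchTemplate(c['frame'][170:225,300:370].copy(),t.copy(),cv2.TM_CCOEFF_NORMED);_,v,_,l=cv2.minMaxLoc(r);print('match',v,'shift',l[0]+300-321,l[1]+170-184)
print('predicted shift',proj(c,W(P,[(0,-1.1,130)]))-proj(c,[(553.9,-46.7,130)]))
"
```

```text
stand frame [ -83.7 -122.1  311.2]
[[324.0, 183.9], [352.0, 193.2], [351.6, 206.5], [324.0, 196.8], [346.0, 194.2], [337.4, 195.8], [325.2, 201.4]] [[237, 209, 153], [203, 164, 111], [115, 86, 58], [236, 165, 108], [114, 95, 68], [112, 94, 66], [102, 102, 100]]
match 0.859416663646698 shift 4 0
predicted shift [[ 3.13298762 -0.03307042]]
```

The rib shows at its predicted place, with the image shift matching to about 1 px, and the tab is grey on the left. I'll let the arm settle and hand in.

Request:
drive_tool([
  {"jaw": 0.5, "travel": [0, 0, 0], "twist": 0},
  {"jaw": 0.5, "travel": [0, 0, 0], "twist": 0},
  {"jaw": 0.5, "travel": [0, 0, 0], "twist": 0},
  {"jaw": 0.5, "travel": [0, 0, 0], "twist": 0},
])

```text
t: 22.03
eef_pos: [437.0, -145.1, 309.5]
tcp_rot: [-3.142, 0.0, -0.256]
ft_force: [0.1, 0.2, -0.7]
opening: 0.5
grip_force: 0.0
```

```bash
python3 -c "
from cell import job_done
print(job_done())"
```

```text
the job is handed in; nothing more can be done
None
```

I lifted the weight out, guided the leaf over onto the left half, set the weight back in the middle of the trough and handed the job in at about 22 s. No verdict came back; force readings and camera pixel checks say the leaf and weight are seated, but I made no final check of the bystanders.

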